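Dispense six truffles from a lever feeder into a tin and ease its lid shut

TASK

Push the empty round tin that stands in front of the truffle feeder across the table until it is home in the feeder's curved guide, then press the feeder's lever all the way down with the fingertips and keep it there until all six truffles have rolled into the tin. Let the lever come up slowly, over a second or more, under your fingers so that the lid shuts without slamming, and leave the filled tin in the guide. Do not grip or lift the tin, do not touch the truffles, and leave the other things alone.

Things in the scene. Friction and masses are not known exactly. Their poses are not given: they have to be found in the camera images.
- tin: Empty open round tin, 153 mm outside diameter, 68 mm high, thin sheet-metal wall, blue-grey outside, cream inside, about 0.14 kg, a paper disc on its floor, standing loose on the table some 90 to 160 mm in front of the feeder. Origin: centre of its underside; z up.
- feeder: Bench machine, fast to the table: a grey pedestal carries an open steel chute, 80 mm wide, that slopes down to a mouth at the front. Origin on the table under the mouth, where the tin's centre belongs; x points from there level into the machine (the tin comes from -x), y to the left of someone facing it, z up. All of it except lever and paddle lies within 90 mm of its middle plane y = 0.
- tin_place (a point): Where the tin's centre belongs, at the feeder's origin, same axes. Round its +x side runs a fixed curved steel guide, 32 mm high, 79 mm inner radius about this point, ends flared, open to -x: a tin pushed in along +x stops against it with its centre within 4 mm of this point.
- mouth (a point): On the lip of the chute's mouth: x = 48, y = 0, z = 98 mm in the feeder's frame, over the far half of the tin. Above the guide, no part of the chute is further forward than x = 35 mm; the raised lid reaches x = 15 mm at z = 150 mm. The machine's top (the quadrants beside the lid hinge) is at z = 175 mm.
- paddle (a point): Centre of the top face of the lever's paddle, a ribbed black rubber pad 36 mm (x) by 30 mm (y), to the machine's right, at x = 45, y = -110, z = 155 mm in the feeder's frame at rest, its front edge tilted up 0.2 rad (level at mid-stroke). Pressed straight down from above, it sinks about 58 mm to the end of its stroke and stays within 5 mm of the same x and y.
- feeder_lever (a joint): Angle of the press lever: 0 at rest (paddle up, lid shut), grows as the paddle, 140 mm from the pivot, is pressed down; 0.42 at the end stop. A return spring pushes the paddle up with about 3.5 N at rest and 5 N at full stroke; let go, it snaps back and slams the lid.
- feeder_lid (a joint): Angle of the steel lid (70 mm wide, 64 mm long, hinged at its top edge) over the chute's mouth, moved by the lever through two toothed quadrants: 0 shut, 1.05 fully up, 2.5 times the lever's angle.
- truffle_1: Dark round truffle, 30 mm across, 16 g; lies in the feeder's chute behind the lid at the start (three in each lane) and rolls out by itself when the lid is up. Origin: its centre.
- truffle_2: Dark round truffle, 30 mm across, 16 g; lies in the feeder's chute behind the lid at the start (three in each lane) and rolls out by itself when the lid is up. Origin: its centre.
- truffle_3: Dark round truffle, 30 mm across, 16 g; lies in the feeder's chute behind the lid at the start (three in each lane) and rolls out by itself when the lid is up. Origin: its centre.
- truffle_4: Dark round truffle, 30 mm across, 16 g; lies in the feeder's chute behind the lid at the start (three in each lane) and rolls out by itself when the lid is up. Origin: its centre.
- truffle_5: Dark round truffle, 30 mm across, 16 g; lies in the feeder's chute behind the lid at the start (three in each lane) and rolls out by itself when the lid is up. Origin: its centre.
- truffle_6: Dark round truffle, 30 mm across, 16 g; lies in the feeder's chute behind the lid at the start (three in each lane) and rolls out by itself when the lid is up. Origin: its centre.
- ribbon_spool: Ribbon on a card spool, 85 x 77 x 26 mm; a bystander, to be left where it is. Origin: centre of its underside.
- sticker_roll: Roll of stickers, 66 mm across, 24 mm high; a bystander, to be left where it is. Origin: centre of its underside.
- piped_chocolate: Piped chocolate rosette, 42 mm across, 30 mm high; a bystander, to be left where it is. Origin: centre of its underside.
- date_stamp: Hand stamp, 32 x 48 mm, 62 mm high; a bystander, to be left where it is. Origin: centre of its underside.
- small_lid: Lid of a small tin lying inside up, 158 mm across, 14 mm high; a bystander, to be left where it is. Origin: centre of its underside.
- patterned_tin: Empty tin with a giraffe pattern, 129 mm across, 58 mm high; a bystander, to be left where it is. Origin: centre of its underside.

How it is judged:
By the outcome, as a careful person would: the job done as asked, in the order asked, and still so for the second after the job is handed in, with the robot touching nothing.
It also fails if it takes over 51 s, if anything falls off the work surface, if the arm or the gripper's body presses on something with over 40 N, if the wrist force passes 120 N, or if a joint passes its speed limit or range.

ROBOT

A 6-joint arm with a two-finger parallel gripper is mounted at the origin on a cart in front of the work surface, level with it; the furniture and walls round the work are solid. World frame = base frame: x ahead of the robot, y to its left, z up, the work surface at z = 0. Lengths are in m, angles in rad, forces in N, time in s.
With the tool pointing down it reaches from about 0.325 to 0.775 m from the base axis. Payload 5.5 kg.
Tool frame: the origin (TCP) lies between the finger pads; the fingertips stand 17 mm ahead of it and the grasp point (between the pads) lies 2 mm behind it; z points along the fingers, y is the line along which they close (so a half turn about z gives the same grasp; the last joint's range is limited). The gripper opens to 88 mm and grips with 3 to 60 N. Pads are 20 mm wide; open, the fingers measure 115 mm over their backs; the gripper's body (75 mm by 178 mm) begins 61 mm behind the grasp point.
Start: joints at [-1.312, 0.091, 1.231, -0, 1.82, -0.057], TCP at [0.186, -0.57, 0.24] pointing down, gripper open.
Joint ranges: [-2.87, 2.87], [-0.86, 2.18], [0.17, 2.46], [-1.51, 4.65], [0.06, 2.69], [-2.65, 2.65]. Speed limits (rad/s): [2.57, 2.57, 3.01, 3.14, 3.14, 3.14].

INTERFACE

Orientations are given as a rotation vector (axis times angle).
In Python, from workcell import observe, cams, ticket gives the robot as it stands.
- The arm moves only by the tool arm_command, never from a script. Its argument "motion" is a list of rows, each a list of 5 numbers: the opening, from 0 (shut) to 1 (fully open), then the shift along the world's x, y, z in cm, then the turn about the world's z in degrees. A call has 1 to 12 rows; each row shifts and turns the commanded pose from where the row before left it; what a row does not reach is not made up. A row lasts 1/10 s, in which the tool goes at most 50 mm and 8.59 degrees, less where a joint would pass 70% of its speed; a pose out of reach is approached as far as the arm can. A call with a gripper value outside its range is refused whole. The fingers move at their own pace and stop on an object; the grip force is fixed at half the most. Time passes only in rows, so rows that do not move let the fingers close. It gives the time, the measured TCP pose, the force, the opening and the grip force at its end, in the units of the state.
- observe(): the state, without advancing time (a new reading comes with each control period).
- cams.capture(name): name is "side" or "top"; returns a dict with "pixels" (420x560x3 uint8, blue, green, red), "depth" (420x560 float32, m along the optical axis (not along the pixel's ray), 0 where there is no reading), "fov_y" (degrees; the focal length in pixels is half the picture's height over the tangent of half this angle, whatever the lens; pixels are square), "cx", "cy" (the principal point, pixels), "extrinsics" (4x4, takes a point from camera to world coordinates). Camera axes: x right, y down, z forward; pixel columns grow to the right and rows downward; lengths in m; the calibration is good to about 2 mm. A picture is of the moment at which its call begins.
- ticket.hand_in(): hands the job in; it is judged then, once.
The state is a dict: "t": time; "joint_pos": joint angles; "dq": joint speeds; "tau": joint torques, N m; "position": TCP position; "eef_rot": TCP orientation; "wrist_force": force on the tool from outside, world axes, zero at the start; "torque": the same for the moment, N m; "width": finger opening in m; "grasp_force": force on a finger pad.
Only numpy, scipy, OpenCV 4.12 (cv2) and the standard library are available. Lean on these libraries where they do the work, as an engineer would, in place of code of your own. Each camera call takes 0.05 s, during which the arm holds its last target. There are 200 camera calls.

## Working session

There is one attempt and no reset: what is moved stays moved. The work goes in short steps, Python scripts to look and compute and a tool call to move; the robot and the scene stay as the last step left them, time stands still between calls to the robot, and variables do not carry over. Pictures are saved under pics/ and viewed, at most 10 in all, crops included, and the job is handed in when it is done.

Besides the shell and the picture viewer there is one more tool, called after ">>>" by a JSON object that holds its "method" and its "body", one argument or row to a line. arm_command: Moves the arm, as the interface text tells. Its arguments: {"type":"object","properties":{"motion":{"type":"array"}},"required":["motion"]}

```bash
mkdir -p pics; cat > h.py <<'E'
import numpy as np, cv2
from workcell import observe, cams, ticket
def cap(n):
    c=cams.capture(n); np.savez('/tmp/%s.npz'%n,**c); return c
def pts(c):
    h,w=c['depth'].shape; f=h/2/np.tan(np.radians(c['fov_y'])/2)
    u,v=np.meshgrid(np.arange(w),np.arange(h)); d=c['depth']
    P=np.stack([(u-c['cx'])/f*d,(v-c['cy'])/f*d,d],-1)
    E=c['extrinsics']; W=P@E[:3,:3].T+E[:3,3]; W[d<=0]=np.nan
    return W
E
python3 - <<'E'
from h import *
for n in('top','side'):
    c=cap(n); cv2.imwrite('pics/%s0.png'%n,c['pixels']); print(n,c['fov_y'],c['cx'],c['cy'],np.round(c['extrinsics'],3).tolist())
print(observe())
E
```

```text
top 46.93797175376154 287.9949291779458 210.64460480331724 [[0.013, -0.995, 0.096, 0.431], [-1.0, -0.015, -0.019, -0.054], [0.02, -0.095, -0.995, 1.209], [0.0, 0.0, 0.0, 1.0]]
side 55.420696952782166 280.01272116840954 215.5540685908249 [[-0.942, -0.161, 0.296, 0.271], [-0.337, 0.436, -0.835, 0.675], [0.005, -0.885, -0.465, 0.537], [0.0, 0.0, 0.0, 1.0]]
{'t': 0.1, 'joint_pos': array([-1.31167261e+00,  9.18002685e-02,  1.23175625e+00, -7.66495348e-07,
        1.81980035e+00, -5.66961530e-02]), 'dq': array([ 4.82376400e-04,  3.37592697e-04, -2.90223018e-03,  1.74254243e-04,
       -8.70950342e-05,  5.45401366e-04]), 'tau': array([ 1.85604345e-03, -4.47853088e+01, -4.07571852e+01,  6.99286605e-02,
        2.83788174e-02, -1.20086588e-04]), 'position': array([ 0.18629776, -0.57009861,  0.23861513]), 'eef_rot': array([-3.10077207e+00, -4.93753257e-01,  2.81012136e-04]), 'wrist_force': array([ 0.91558139,  0.64895467, -0.6932425 ]), 'torque': array([-0.01295916, -0.01030039, -0.02239192]), 'grasp_force': 0.0, 'width': 0.08777464611973095}
```

View pics/top0.png

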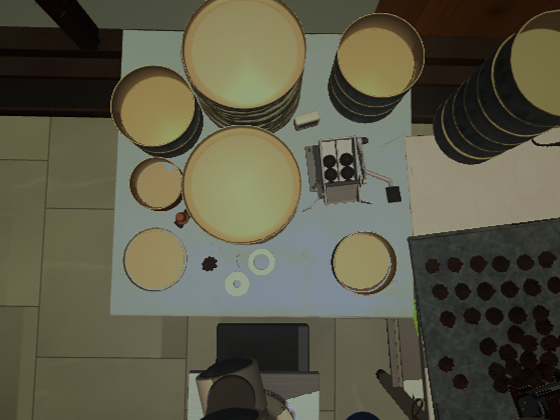

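View pics/side0.png

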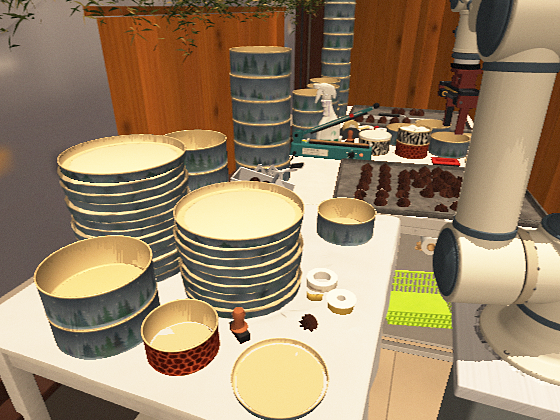

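The top view shows the tin at about (364,262), the feeder chute with its truffles at about (340,165), and the paddle at (393,194). The tall stack at (240,185) stands left of the feeder, and the roll and spool are at (261,262) and (237,284). The side view shows the tin at (346,220), with the feeder mostly hidden behind the stack.

```bash
python3 - <<'E'
from h import *
c=dict(np.load('/tmp/top.npz')); W=pts(c)
def fit(P):
    A=np.c_[2*P[:,:2],np.ones(len(P))]; s=np.linalg.lstsq(A,(P[:,:2]**2).sum(1),rcond=None)[0]
    return s[:2],np.sqrt(s[2]+s[0]**2+s[1]**2)
# tin rim
R=W[225:300,325:405].reshape(-1,3); m=(R[:,2]>.055)&(R[:,2]<.08)
P=R[m]; print('rim n',m.sum())
for k in range(4):
    ctr,r=fit(P); d=abs(np.hypot(*(P[:,:2]-ctr).T)-r); P=P[d<max(2*d.mean(),.003)]
print('tin',ctr,r,np.median(P[:,2]))
hsv=cv2.cvtColor(c['pixels'],cv2.COLOR_BGR2HSV)
# paddle
sub=(slice(180,210),slice(380,408)); Q=W[sub].reshape(-1,3); v=hsv[sub][...,2].ravel()
k=(Q[:,2]>.12)&(v<70)&(Q[:,2]<.19); print('paddle',k.sum(),Q[k].mean(0),np.ptp(Q[k],axis=0)); 
# feeder height map for shape
for r in range(130,216,5): print(r,[(int(1000*z) if z==z else -1) for z in W[r,300:406:5,2]])
print('px->xy',W[170,300],W[170,400])
cv2.imwrite('pics/f.png',cv2.resize(c['pixels'][120:300,290:420],None,fx=3.3,fy=3.3,interpolation=cv2.INTER_CUBIC))
# tall objects near
for n,(u,v) in dict(stack=(240,185),spool=(237,275),roll=(261,252),lid=(155,260)).items(): print(n,W[v,u])
E
```

```text
rim n 286
tin [ 0.42089433 -0.25790614] 0.07467555943198495 0.06557309175039372
paddle 205 [ 0.57312589 -0.30545778  0.15444521] [0.03640937 0.03086231 0.01226719]
130 [4, 0, -5, 1, -2, -1, -1, -2, 1, 0, -1, -1, -2, -1, 0, 0, 0, 0, 5, 3, 3, 4]
135 [0, 1, 0, 0, 1, -3, -3, 0, -4, -1, 0, 1, 0, 2, 1, 5, -3, -3, 6, 0, 1, 1]
140 [2, 2, 0, 0, 162, 160, 125, 142, 125, 124, 126, 160, 126, 121, 0, -2, 6, 2, 2, 3, 0, 3]
145 [0, 0, 2, 12, 160, 128, 125, 130, 123, 121, 125, 154, 122, -1, 2, 0, 1, 3, 3, 4, 5, 3]
150 [2, 13, 11, 13, 156, 122, 121, 127, 118, 119, 119, 154, 151, -1, 0, 1, 5, 0, 3, 1, 6, 5]
155 [5, 10, 13, 12, 154, 115, 137, 118, 120, 145, 139, 152, 152, 0, 1, 1, 0, 1, 1, 4, 0, 1]
160 [4, 3, 18, 10, 152, -1, 143, 135, 137, 141, 142, 148, 147, -5, 0, 1, -7, 2, 5, 4, -2, 0]
165 [4, 6, 16, 14, 121, 135, 141, 110, 109, 133, 107, 142, 140, 0, 0, 2, -2, 2, -2, 3, 1, 2]
170 [6, 6, 8, 16, 109, 124, 137, 127, 108, 135, 136, 138, 134, 138, 3, -1, 1, 2, 6, 0, 1, 3]
175 [182, 2, 13, 14, 16, 130, 136, 131, 105, 133, 134, 124, -7, 165, 132, 132, 136, 0, 0, 0, 0, 3]
180 [178, 5, 9, 14, 13, 106, 127,
[... 219 characters left out ...]
0, -2, -1, 1, 4, 145, 149, 152, 1, 4]
195 [0, 1, 3, 1, 11, 132, 119, 117, 113, 112, 113, 115, 1, 2, 0, -3, 2, 0, 156, 153, 0, 8]
200 [0, -1, 6, 31, 0, 133, 100, 101, 97, 97, 99, 101, 128, -4, 1, 0, 1, 4, 157, 155, 156, -1]
205 [-1, 2, 3, 4, 2, 127, 0, 0, -1, -7, -3, 0, 0, 0, 0, 0, 4, 3, -3, -2, 0, 1]
210 [2, 3, 3, 3, 3, 4, 2, -2, 1, -3, 0, 2, -2, -2, 0, 0, 0, 2, 0, -1, 3, 1]
215 [3, 4, 3, 3, 6, 3, -2, 3, -3, -1, 4, 0, 0, 3, 0, 1, -3, 2, 2, 1, -1, 4]
px->xy [ 0.64977225 -0.10576503  0.00643075] [ 0.65484659 -0.36011041  0.00140785]
stack [0.58610207 0.03141421 0.16267758]
spool [0.38623084 0.04520631 0.02334467]
roll [ 0.44254098 -0.01207941  0.02680582]
lid [0.41972579 0.24967969 0.00275213]
```

View pics/f.png

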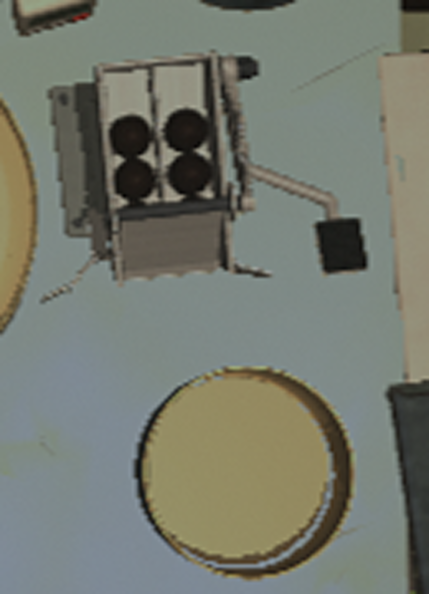

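```bash
cat >> h.py <<'E'
def ray(c,u,v,z):
    f=c['depth'].shape[0]/2/np.tan(np.radians(c['fov_y'])/2); E=c['extrinsics']
    d=E[:3,:3]@np.array([(u-c['cx'])/f,(v-c['cy'])/f,1]); o=E[:3,3]
    return (o+d*(z-o[2])/d[2])
E
python3 - <<'E'
from h import *
c=dict(np.load('/tmp/top.npz')); W=pts(c)
z=lambda a,b,h: ray(c,290+(a+.5)/3.3-.5,120+(b+.5)/3.3-.5,h)[:2]
def yaw(l,r): d=l-r; return np.arctan2(-d[0],d[1])
fl,fr=z(42,302,.032),z(270,273,.032); print('flare',fl,fr,np.hypot(*(fl-fr)),yaw(fl,fr),(fl+fr)/2)
ll,lr=z(118,280,.1),z(230,270,.1); print('lip',ll,lr,np.hypot(*(ll-lr)),yaw(ll,lr),(ll+lr)/2)
bl,br=z(97,66,.165),z(212,54,.165); print('back',bl,br,np.hypot(*(bl-br)),yaw(bl,br),(bl+br)/2)
# lid/mouth plane points z 95..105 in lip row
p=np.array([.573,-.3055])
R=W[180:206,318:366].reshape(-1,3)
for t in (yaw(fl,fr),yaw(ll,lr)):
    X=np.array([np.cos(t),np.sin(t)]);Y=np.array([-X[1],X[0]])
    print('origin by paddle',p-.045*X+.110*Y,'by lip',(ll+lr)/2-.048*X)
E
```

```text
flare [ 0.54327622 -0.11154948] [ 0.56744716 -0.28117965] 0.1713435954459402 0.14153919030499737 [ 0.55536169 -0.19636456]
lip [ 0.55303436 -0.16130612] [ 0.56126061 -0.2399284 ] 0.07905146947939909 0.10425069763247405 [ 0.55714749 -0.20061726]
back [ 0.68927362 -0.14022837] [ 0.69880875 -0.2171688 ] 0.07752901875552586 0.12330007116868875 [ 0.69404119 -0.17869859]
origin by paddle [ 0.51293262 -0.20294801] by lip [ 0.50962748 -0.20738848]
origin by paddle [ 0.5167975 -0.20078  ] by lip [ 0.50940809 -0.20561223]
```

```bash
python3 - <<'E'
from h import *
c=dict(np.load('/tmp/top.npz')); W=pts(c)
for r in range(230,380,12): print(r,[(round(float(a[0]),2),round(float(a[1]),2),round(float(a[2]),2)) for a in W[r,395:440:9]])
m=(W[...,0]>.1)&(W[...,0]<.5)&(W[...,1]<-.15)&(W[...,1]>-.45)&(W[...,2]>.015)
v,u=np.nonzero(m); h=W[m]
tin=np.hypot(h[:,0]-.421,h[:,1]+.258)<.085
print(np.percentile(h[~tin],[0,10,50,90,100],axis=0))
E
```

```text
230 [(0.5, -0.35, 0.0), (0.5, -0.37, 0.01), (0.5, -0.39, 0.0), (0.5, -0.41, 0.0), (0.5, -0.44, 0.0)]
242 [(0.47, -0.34, 0.01), (0.47, -0.37, 0.0), (0.47, -0.39, 0.0), (0.47, -0.41, 0.01), (0.47, -0.43, 0.01)]
254 [(nan, nan, nan), (0.44, -0.37, 0.01), (0.44, -0.39, 0.02), (0.44, -0.41, 0.01), (0.44, -0.44, 0.0)]
266 [(0.41, -0.33, 0.06), (0.41, -0.37, 0.0), (0.41, -0.38, 0.03), (0.41, -0.41, 0.01), (0.41, -0.43, 0.02)]
278 [(0.38, -0.34, 0.01), (0.38, -0.37, 0.01), (0.38, -0.39, 0.02), (0.38, -0.41, 0.0), (0.38, -0.43, 0.0)]
290 [(0.35, -0.34, 0.0), (0.35, -0.37, 0.0), (0.32, -0.53, -0.51), (0.35, -0.41, 0.0), (0.35, -0.43, 0.01)]
302 [(0.32, -0.34, 0.01), (0.32, -0.37, 0.0), (0.29, -0.51, -0.43), (0.32, -0.41, 0.0), (0.32, -0.43, 0.0)]
314 [(0.29, -0.35, -0.0), (0.29, -0.37, -0.0), (0.25, -0.51, -0.42), (0.3, -0.41, 0.02), (0.3, -0.43, 0.01)]
326 [(0.15, -0.54, -0.81), (0.19, -0.5, -0.52), (0.19, -0.53, -0.52), (0.27, -0.41, 0.02), (0.27, -0.43, 0.0)]
338 [(0.11, -0.53, -0.79), (0.15, -0.5, -0.52), (0.15, -0.53, -0.51), (0.24, -0.41, 0.02), (0.24, -0.43, 0.0)]
350 [(0.11, -0.47, -0.52), (0.11, -0.5, -0.52), (0.11, -0.53, -0.51), (0.21, -0.41, -0.0), (0.21, -0.43, 0.0)]
362 [(0.07, -0.47, -0.53), (0.07, -0.5, -0.52), (0.07, -0.53, -0.52), (0.18, -0.41, -0.01), (0.18, -0.43, 0.0)]
374 [(0.03, -0.47, -0.53), (0.03, -0.5, -0.51), (0.03, -0.53, -0.51), (0.15, -0.41, -0.02), (0.16, -0.43, 0.02)]
[[ 0.10008053 -0.44997741  0.01503425]
 [ 0.158631   -0.43828211  0.01813889]
 [ 0.34310994 -0.41065099  0.02282712]
 [ 0.47979674 -0.38277297  0.02800539]
 [ 0.49501137 -0.37108847  0.51793702]]
```

>>> {"method": "arm_command", "body": {
  "motion": [
    [1,1.4,3.07,0,0],
    [1,1.4,3.07,0,0],
    [1,1.4,3.07,0,0],
    [1,1.4,3.07,0,0],
    [1,1.4,3.07,0,0],
    [1,1.4,3.07,0,0],
    [1,1.4,3.07,0,0],
    [1,1.4,3.07,0,0],
    [1,1.4,3.07,0,0],
    [1,0,0,0,0]
  ]
}}

```text
t: 1.1
position: [0.3135, -0.2914, 0.2398]
eef_rot: [-3.101, -0.5, -0.002]
wrist_force: [0.1, -0.1, 0.4]
width: 0.0878
grasp_force: 0.0
```

>>> {"method": "arm_command", "body": {
  "motion": [
    [1,0,0,-2,0],
    [1,0,0,-3.5,0],
    [1,0,0,-3.5,0],
    [1,0,0,-3.5,0],
    [1,0,0,-3.5,0],
    [1,0,0,-2.5,0],
    [1,0,0,-1.8,0],
    [1,0,0,0,0],
    [1,0,0,0,0]
  ]
}}

```text
t: 2.0
position: [0.312, -0.2944, 0.0368]
eef_rot: [-3.102, -0.493, 0.001]
wrist_force: [-0.5, -0.3, 0.2]
width: 0.0878
grasp_force: 0.0
```

>>> {"method": "arm_command", "body": {
  "motion": [
    [1,0.9,0.3,0,0],
    [1,0.9,0.3,0,0],
    [1,0.8,0.25,0,0],
    [1,0.6,0.2,0,0],
    [1,0.4,0.13,0,0],
    [1,0.4,0.13,0,0],
    [1,0.3,0.1,0,0]
  ]
}}

```text
t: 2.7
position: [0.3555, -0.28, 0.0367]
eef_rot: [3.102, 0.494, -0.001]
wrist_force: [-1.3, -1.3, -0.8]
width: 0.0879
grasp_force: 0.5
```

>>> {"method": "arm_command", "body": {
  "motion": [
    [1,0.3,0.25,0,0],
    [1,0.5,0.4,0,0],
    [1,0.5,0.45,0,0],
    [1,0.5,0.45,0,0],
    [1,0.5,0.45,0,0],
    [1,0.5,0.45,0,0],
    [1,0.5,0.45,0,0],
    [1,0.5,0.45,0,0],
    [1,0.5,0.45,0,0],
    [1,0.5,0.45,0,0],
    [1,0.4,0.35,0,0],
    [1,0.3,0.25,0,0]
  ]
}}

```text
t: 3.9
position: [0.4107, -0.2311, 0.0366]
eef_rot: [-3.102, -0.494, 0.0]
wrist_force: [-0.6, -0.6, 1.0]
width: 0.0881
grasp_force: 0.8
```

```bash
python3 - <<'E'
from h import *
print(observe()['position'])
for n in('top','side'):
    c=cap(n); cv2.imwrite('pics/%s1.png'%n,c['pixels'])
a=dict(np.load('/tmp/top.npz'))['pixels'][120:320,280:420]; b=c['pixels'][110:310,200:400]
r=lambda i:cv2.resize(i,None,fx=2.3,fy=2.3,interpolation=cv2.INTER_CUBIC)
cv2.imwrite('pics/m1.png',np.hstack([r(a),r(b)]))
E
```

```text
[ 0.41069505 -0.2311103   0.03664723]
```

View pics/m1.png

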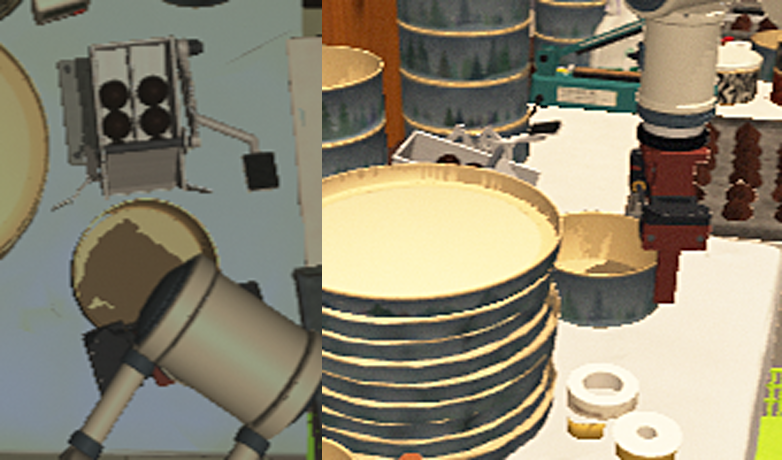

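The tin is cradled between the fingers, with its rim from about (70,260) to (215,250) in the left panel, and it sits roughly on the feeder's axis. I'll check the lateral offset next.

```bash
cat >> h.py <<'E'
def rim(c,guess):
    W=pts(c); R=W.reshape(-1,3); d=np.hypot(R[:,0]-guess[0],R[:,1]-guess[1])
    P=R[(R[:,2]>.056)&(R[:,2]<.078)&(d>.066)&(d<.086)&((R[:,0]-guess[0])>-.02)]
    from scipy.optimize import least_squares
    s=least_squares(lambda p:np.hypot(P[:,0]-p[0],P[:,1]-p[1])-.0757,guess,loss='soft_l1',f_scale=.002).x
    return s,len(P)
E
python3 - <<'E'
from h import *
s,n=rim(dict(np.load('/tmp/top.npz')),[.478,-.21]); o=np.array([.511,-.205]); t=.135
d=s-o; print(s,n,'feeder',d[0]*np.cos(t)+d[1]*np.sin(t),-d[0]*np.sin(t)+d[1]*np.cos(t))
E
```

```text
[ 0.47752406 -0.20642403] 147 feeder -0.033363012995782045 0.0030944606706669276
```

Good. Now a straight push in along the feeder's x.

>>> {"method": "arm_command", "body": {
  "motion": [
    [1,0.4,0.02,0,0],
    [1,0.5,0.04,0,0],
    [1,0.5,0.05,0,0],
    [1,0.5,0.05,0,0],
    [1,0.4,0.05,0,0],
    [1,0.3,0.04,0,0],
    [1,0.2,0.03,0,0],
    [1,0.2,0.03,0,0]
  ]
}}

```text
t: 4.8
position: [0.4405, -0.2283, 0.0365]
eef_rot: [-3.102, -0.494, 0.0]
wrist_force: [-0.5, 0.3, -0.0]
width: 0.0879
grasp_force: 0.4
```

>>> {"method": "arm_command", "body": {
  "motion": [
    [1,0.2,0.03,0,0],
    [1,0.2,0.03,0,0],
    [1,0,0,0,0]
  ]
}}

```text
t: 5.1
position: [0.4446, -0.2277, 0.0367]
eef_rot: [3.102, 0.494, 0.001]
wrist_force: [0.2, -0.5, -0.2]
width: 0.0878
grasp_force: 0.0
```

>>> {"method": "arm_command", "body": {
  "motion": [
    [1,0.2,0.03,0,0],
    [1,0.1,0.01,0,0],
    [1,0.0,0.0,0,0]
  ]
}}

```text
t: 5.4
position: [0.4467, -0.2273, 0.0366]
eef_rot: [-3.102, -0.494, 0.003]
wrist_force: [-4.8, -0.3, 1.3]
width: 0.0877
grasp_force: 2.6
```

```bash
python3 - <<'E'
from h import *
c=cap('top'); s,n=rim(c,[.513,-.203]); o=np.array([.511,-.205]); t=.135
d=s-o; print(s,n,'feeder',d[0]*np.cos(t)+d[1]*np.sin(t),-d[0]*np.sin(t)+d[1]*np.cos(t),observe()['wrist_force'])
E
```

```text
[ 0.51266782 -0.20285977] 87 feeder 0.0019407002381938445 0.0018962881435408113 [-5.45066842  0.24392905  2.76844402]
```

>>> {"method": "arm_command", "body": {
  "motion": [
    [1,0.1,0.01,0,0],
    [1,0.1,0.02,0,0],
    [1,0.0,0.0,0,0],
    [1,-0.2,-0.05,0,0],
    [1,-0.5,-0.16,0,0],
    [1,-1.0,-0.3,0,0],
    [1,-1.5,-0.5,0,0],
    [1,-1.5,-0.5,0,0]
  ]
}}

```text
t: 6.25
position: [0.4017, -0.2424, 0.0367]
eef_rot: [3.102, 0.494, 0.001]
wrist_force: [-1.2, -0.5, 0.1]
width: 0.0878
grasp_force: 0.0
```

```bash
python3 - <<'E'
from h import *
c=cap('top'); s,n=rim(c,[.513,-.203]); o=np.array([.511,-.205]); t=.135
d=s-o; print(s,n,'feeder',d[0]*np.cos(t)+d[1]*np.sin(t),-d[0]*np.sin(t)+d[1]*np.cos(t),observe()['wrist_force'])
cv2.imwrite('pics/t2.png',cv2.resize(c['pixels'][120:300,290:420],None,fx=3.3,fy=3.3,interpolation=cv2.INTER_CUBIC))
E
```

```text
[ 0.51261124 -0.20250195] 107 feeder 0.001932788862424927 0.0022584674848033083 [ 0.24332286 -0.17020565 -0.49448128]
```

View pics/t2.png

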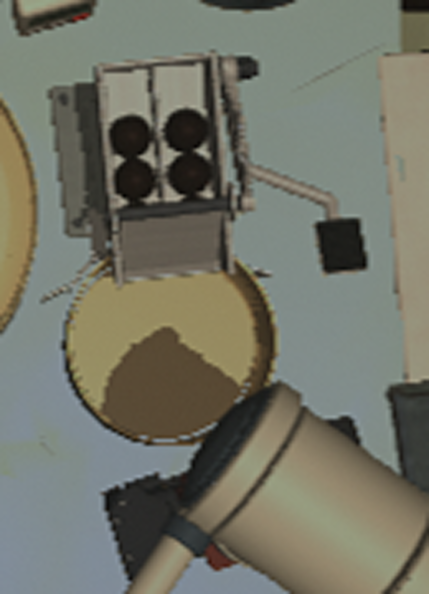

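Home: the tin sits in the guide under the lip at (170,275), and it didn't move under a 5 N push. Next I lift, turn the long side of the gripper parallel to the machine, close the fingers and go above the paddle.

>>> {"method": "arm_command", "body": {
  "motion": [
    [0,0,0,2,0],
    [0,0,0,4,0],
    [0,0,0,4.5,0],
    [0,0,0,4.5,0],
    [0,0,0,4,0],
    [0,0,0,3,8],
    [0,1,-0.5,0,8],
    [0,2,-0.8,0,8],
    [0,2,-0.8,0,8],
    [0,2,-0.8,0,8],
    [0,2,-0.8,0,8],
    [0,2,-0.8,0,8]
  ]
}}

```text
t: 7.5
position: [0.5133, -0.2875, 0.2566]
eef_rot: [2.502, 1.899, 0.001]
wrist_force: [-0.6, -0.7, 0.7]
width: 0.0007
grasp_force: 0.0
```

>>> {"method": "arm_command", "body": {
  "motion": [
    [0,2,-0.8,0,8],
    [0,2,-0.8,0,8],
    [0,2,-0.5,0,8],
    [0,0.2,0,0,0],
    [0,0,0,0,0]
  ]
}}

```text
t: 8.0
position: [0.5744, -0.3081, 0.2561]
eef_rot: [-2.062, -2.369, 0.0]
wrist_force: [0.1, -0.3, 0.9]
width: 0.0005
grasp_force: 0.0
```

```bash
python3 - <<'E'
from h import *
from scipy.spatial.transform import Rotation as R
s=observe(); print(s['t'],s['position'],s['joint_pos'],s['width'],s['wrist_force']); print(R.from_rotvec(s['eef_rot']).as_matrix().round(3))
E
```

```text
8.0 [ 0.57438948 -0.30806153  0.25606047] [-5.44527453e-01  2.40025544e-01  1.03644268e+00  1.08497392e-04
  1.86594786e+00 -6.82716376e-01] 0.0005106043042896236 [ 0.10711315 -0.29853709  0.85608657]
[[-0.138  0.99  -0.001]
 [ 0.99   0.138  0.001]
 [ 0.001 -0.001 -1.   ]]
```

>>> {"method": "arm_command", "body": {
  "motion": [
    [0,0,0,-1.5,0],
    [0,0,0,-2,0],
    [0,0,0,-2,0],
    [0,0,0,-1,0],
    [0,0,0,-0.5,0],
    [0,0,0,-0.5,0],
    [0,0,0,-0.5,0],
    [0,0,0,-0.5,0],
    [0,0,0,-0.5,0]
  ]
}}

```text
t: 8.9
position: [0.5744, -0.3084, 0.1675]
eef_rot: [2.059, 2.371, -0.0]
wrist_force: [-2.0, 0.6, 3.1]
width: 0.0003
grasp_force: 1.6
```

```bash
python3 - <<'E'
from h import *
a=cap('top')['pixels'][120:260,290:430]; b=cap('side')['pixels'][80:220,200:340]
r=lambda i:cv2.resize(i,None,fx=2.8,fy=2.8,interpolation=cv2.INTER_CUBIC)
cv2.imwrite('pics/p3.png',np.hstack([r(a),r(b)])); s=observe(); print(s['position'],s['wrist_force'])
E
```

```text
[ 0.57423579 -0.30838607  0.16649499] [-0.93478315 -0.20539586  3.09306523]
```

View pics/p3.png

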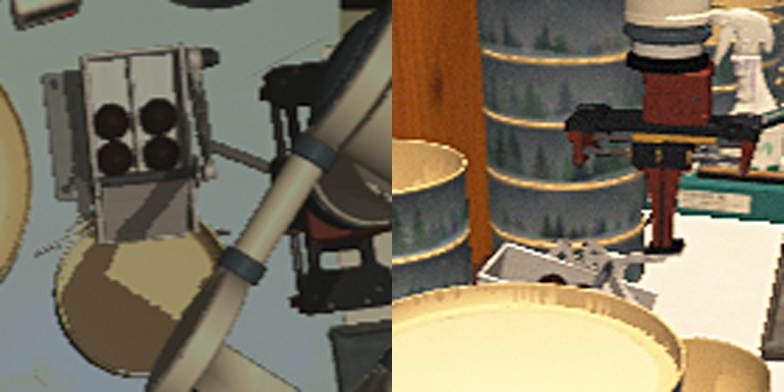

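The fingertips are on the paddle at (665,248) in the right panel, with a 3.1 N reaction that matches the spring. Pressing down.

>>> {"method": "arm_command", "body": {
  "motion": [
    [0,0,0,-0.4,0],
    [0,0,0,-0.5,0],
    [0,0,0,-0.5,0],
    [0,0,0,-0.5,0],
    [0,0,0,-0.5,0],
    [0,0,0,-0.5,0],
    [0,0,0,-0.5,0],
    [0,0,0,-0.5,0],
    [0,0,0,-0.4,0],
    [0,0,0,-0.3,0],
    [0,0,0,-0.2,0],
    [0,0,0,-0.1,0]
  ]
}}

```text
t: 10.2
position: [0.5748, -0.3081, 0.1177]
eef_rot: [2.058, 2.372, 0.001]
wrist_force: [-0.7, -0.3, 5.0]
width: 0.0005
grasp_force: 2.5
```

>>> {"method": "arm_command", "body": {
  "motion": [
    [0,0,0,-0.2,0],
    [0,0,0,-0.1,0],
    [0,0,0,0,0]
  ]
}}

```text
t: 10.5
position: [0.5749, -0.3081, 0.1165]
eef_rot: [2.057, 2.371, 0.001]
wrist_force: [-4.0, 1.1, 9.7]
width: 0.0002
grasp_force: 5.0
```

>>> {"method": "arm_command", "body": {
  "motion": [
    [0,0,0,-0.2,0],
    [0,0,0,0,0],
    [0,0,0,0,0],
    [0,0,0,0,0],
    [0,0,0,0,0],
    [0,0,0,0,0],
    [0,0,0,0,0],
    [0,0,0,0,0],
    [0,0,0,0,0],
    [0,0,0,0,0],
    [0,0,0,0,0],
    [0,0,0,0,0]
  ]
}}

```text
t: 11.7
position: [0.5749, -0.3082, 0.1162]
eef_rot: [2.057, 2.37, 0.001]
wrist_force: [-6.1, 1.8, 16.4]
width: 0.0005
grasp_force: 8.1
```

```bash
python3 - <<'E'
from h import *
a=cap('top')['pixels'][120:260,290:430]; b=cap('side')['pixels'][110:250,220:390]
r=lambda i:cv2.resize(i,None,fx=2.5,fy=2.5,interpolation=cv2.INTER_CUBIC)
cv2.imwrite('pics/p4.png',np.hstack([r(a),r(b)])); s=observe(); print(s['position'],s['wrist_force'])
E
```

```text
[ 0.5749708  -0.30816734  0.11620255] [-5.8504572   1.8432076  15.20912387]
```

View pics/p4.png

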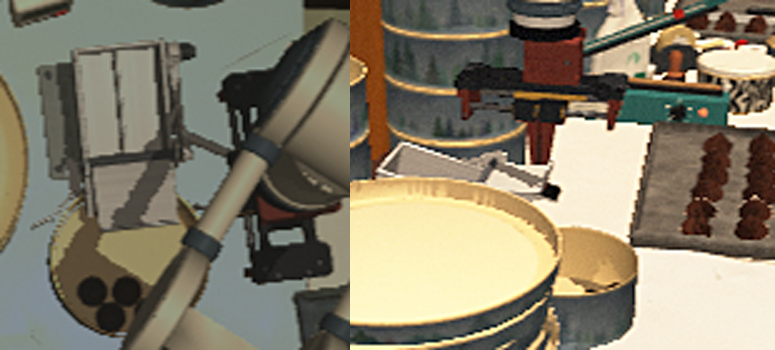

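The chute behind the lid is empty. Three truffles show in the tin at about (93,290), and the arm and raised lid may be hiding the rest. Holding for 2.4 s more, then another look.

>>> {"method": "arm_command", "body": {
  "motion": [
    [0,0,0,0,0],
    [0,0,0,0,0],
    [0,0,0,0,0],
    [0,0,0,0,0],
    [0,0,0,0,0],
    [0,0,0,0,0],
    [0,0,0,0,0],
    [0,0,0,0,0],
    [0,0,0,0,0],
    [0,0,0,0,0],
    [0,0,0,0,0],
    [0,0,0,0,0]
  ]
}}

```text
t: 13.0
position: [0.575, -0.3081, 0.1162]
eef_rot: [2.056, 2.37, 0.002]
wrist_force: [-7.0, 1.5, 14.5]
width: 0.0005
grasp_force: 8.1
```

>>> {"method": "arm_command", "body": {
  "motion": [
    [0,0,0,0,0],
    [0,0,0,0,0],
    [0,0,0,0,0],
    [0,0,0,0,0],
    [0,0,0,0,0],
    [0,0,0,0,0],
    [0,0,0,0,0],
    [0,0,0,0,0],
    [0,0,0,0,0],
    [0,0,0,0,0],
    [0,0,0,0,0],
    [0,0,0,0,0]
  ]
}}

```text
t: 14.2
position: [0.575, -0.3081, 0.1162]
eef_rot: [2.057, 2.37, 0.002]
wrist_force: [-5.2, 1.5, 16.1]
width: 0.0001
grasp_force: 8.1
```

```bash
python3 - <<'E'
from h import *
a=cap('top')['pixels'][160:260,290:390]; b=cap('side')['pixels'][160:250,300:390]
r=lambda i:cv2.resize(i,(380,380),interpolation=cv2.INTER_CUBIC)
cv2.imwrite('pics/p5.png',np.hstack([r(a),r(b)])); s=observe(); print(s['position'],s['wrist_force'])
E
```

```text
[ 0.57498185 -0.30817217  0.11621986] [-6.28447205  2.93025795 15.45488197]
```

View pics/p5.png

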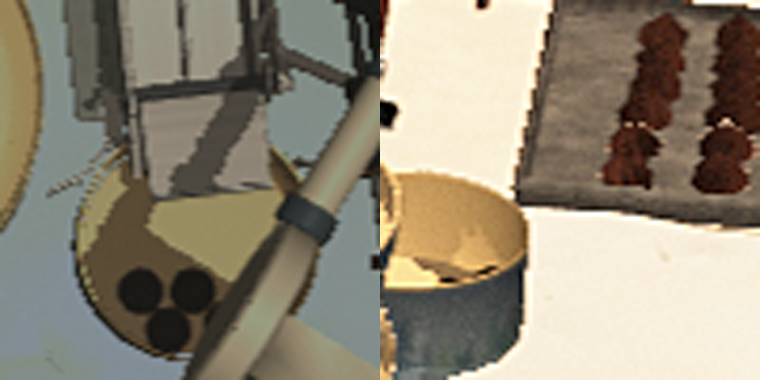

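Four truffles are now visible, the fourth partly hidden at (210,320), and the chute is empty. Letting the lever up slowly over about 3 s.

>>> {"method": "arm_command", "body": {
  "motion": [
    [0,0,0,0.2,0],
    [0,0,0,0.2,0],
    [0,0,0,0.2,0],
    [0,0,0,0.2,0],
    [0,0,0,0.2,0],
    [0,0,0,0.2,0],
    [0,0,0,0.2,0],
    [0,0,0,0.2,0],
    [0,0,0,0.2,0],
    [0,0,0,0.2,0],
    [0,0,0,0.2,0],
    [0,0,0,0.2,0]
  ]
}}

```text
t: 15.5
position: [0.5742, -0.3082, 0.1367]
eef_rot: [-2.059, -2.372, 0.0]
wrist_force: [-4.5, -0.8, 4.3]
width: 0.0003
grasp_force: 2.2
```

>>> {"method": "arm_command", "body": {
  "motion": [
    [0,0,0,0.2,0],
    [0,0,0,0.2,0],
    [0,0,0,0.2,0],
    [0,0,0,0.2,0],
    [0,0,0,0.2,0],
    [0,0,0,0.2,0],
    [0,0,0,0.2,0],
    [0,0,0,0.2,0],
    [0,0,0,0.2,0],
    [0,0,0,0.2,0],
    [0,0,0,0.2,0],
    [0,0,0,0.2,0]
  ]
}}

```text
t: 16.7
position: [0.5744, -0.308, 0.1607]
eef_rot: [-2.059, -2.373, -0.0]
wrist_force: [3.3, 0.8, 2.3]
width: 0.0007
grasp_force: 1.4
```

>>> {"method": "arm_command", "body": {
  "motion": [
    [0,0,0,0.15,0],
    [0,0,0,0.15,0],
    [0,0,0,0.15,0],
    [0,0,0,0.15,0],
    [0,0,0,0.15,0],
    [0,0,0,0.15,0],
    [0,0,0,0.15,0],
    [0,0,0,0.15,0],
    [0,0,0,0.15,0],
    [0,0,0,0.15,0]
  ]
}}

```text
t: 17.7
position: [0.5737, -0.3082, 0.1752]
eef_rot: [-2.058, -2.371, 0.001]
wrist_force: [0.8, -0.7, 0.3]
width: 0.0002
grasp_force: 0.0
```

Contact has faded to zero. Now up and clear to see the tin.

>>> {"method": "arm_command", "body": {
  "motion": [
    [0,0,0,0.5,0],
    [0,0,0,1,0],
    [0,0,0,2,0],
    [0,0,0,3,0],
    [0,0,0,3,0],
    [0,-1.5,-1.5,0,0],
    [0,-3,-3,0,0],
    [0,-3,-3,0,0],
    [0,-3,-3,0,0],
    [0,-3,-3,0,0],
    [0,-3,-3,0,0],
    [0,0,0,0,0]
  ]
}}

```text
t: 18.9
position: [0.4054, -0.4765, 0.2712]
eef_rot: [-2.066, -2.366, 0.003]
wrist_force: [-0.2, 0.8, 0.7]
width: 0.0004
grasp_force: 0.0
```

```bash
python3 - <<'E'
from h import *
c=cap('top'); s,n=rim(c,[.513,-.203]); print(s,n)
cv2.imwrite('pics/p6.png',cv2.resize(c['pixels'][120:300,290:420],None,fx=3.3,fy=3.3,interpolation=cv2.INTER_CUBIC)); s=observe(); print(s['position'],s['wrist_force'])
E
```

```text
[ 0.51272428 -0.20253906] 109
[ 0.40725296 -0.47486617  0.27118896] [6.77506988e-04 7.58157405e-01 2.29939967e-01]
```

View pics/p6.png

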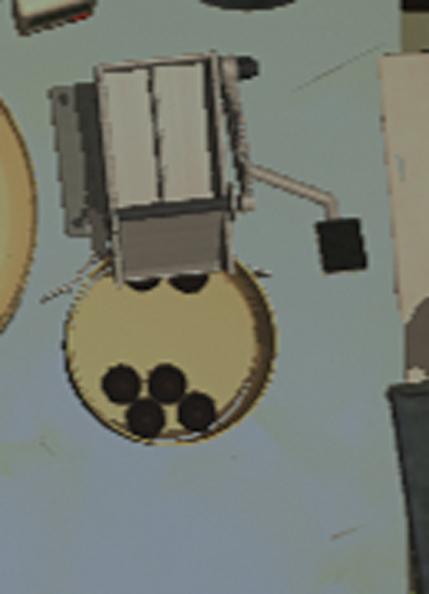

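Four truffles lie openly in the tin, and two more show at (142,282) and (190,282) just past the lip. Their depth will tell whether they are on the tin floor or hanging in the mouth.

```bash
python3 - <<'E'
from h import *
c=dict(np.load('/tmp/top.npz')); W=pts(c); g=c['pixels'].max(2)
for r in range(202,210): print(r,[(int(W[r,u,2]*1000) if W[r,u,2]==W[r,u,2] else -1) for u in range(328,354,2)],[int(x) for x in g[r,328:354:2]])
for r in range(185,201,5): print(r,[(int(z*1000) if z==z else -1) for z in W[r,325:360,2][::5]])
p=W[194:201,394:405].reshape(-1,3); print('paddle z',np.nanmax(p[:,2]))
for u,v in((327,236),(340,236),(334,246),(350,244)): print(W[v,u])
E
```

```text
202 [95, 94, 97, 101, 101, 101, 101, 99, 100, 99, 103, 100, 98] [108, 109, 110, 113, 114, 113, 112, 117, 112, 129, 142, 137, 97]
203 [101, 102, 104, 100, 100, 101, 98, 101, 99, 32, 31, 24, 25] [114, 114, 115, 112, 114, 133, 148, 109, 60, 53, 52, 51, 42]
204 [100, 99, 100, 99, 26, 3, 4, 28, 31, 29, 31, 31, 19] [121, 144, 138, 90, 52, 60, 129, 36, 29, 30, 28, 27, 28]
205 [22, 25, 27, 27, 27, 3, 3, 19, 27, 26, 29, 27, 6] [51, 49, 51, 38, 26, 100, 123, 30, 27, 30, 31, 27, 70]
206 [6, 22, 25, 26, 21, 4, 8, 19, 31, 30, 25, 24, 3] [109, 18, 26, 24, 16, 131, 150, 52, 26, 30, 29, 23, 115]
207 [0, 21, 21, 18, 4, 7, 8, 6, 21, 27, 25, 20, 8] [150, 72, 20, 16, 112, 149, 151, 127, 21, 24, 24, 47, 150]
208 [0, 7, 7, 6, 2, 6, 8, 3, 6, 18, 22, 6, 7] [151, 147, 103, 127, 149, 150, 148, 150, 128, 30, 53, 111, 151]
209 [7, 3, 0, 6, 4, 7, 3, 7, 0, 6, 6, 0, 6] [149, 151, 148, 150, 151, 149, 149, 150, 150, 145, 146, 148, 149]
185 [150, 153, 152, 142, 143, 142, 141]
190 [98, 133, 130, 127, 128, 128, 123]
195 [131, 119, 116, 110, 117, 109, 110]
200 [130, 102, 95, 99, 100, 99, 97]
paddle z 0.16014217528368135
[ 0.48338996 -0.17214603  0.03219291]
[ 0.4837808  -0.20376073  0.03311108]
[ 0.45935777 -0.18950076  0.03059304]
[ 0.46479935 -0.22888179  0.0283903 ]
```

All six are on the tin floor, with tops at about 30 mm. The lid is shut, the paddle is up and the tin is home.

```bash
python3 -c "
from workcell import ticket; print(ticket.hand_in())"
```

```text
the job is handed in; nothing more can be done
None
```

The job is handed in at about 19 s of robot time: the tin is home in the guide with all six truffles in it, the lid was let down slowly over about 3 s and is shut, and the arm is clear of everything.

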